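# Refit the amplifier board on its guide pins and drop the latch

## Robot

A 6-joint arm with a two-finger parallel gripper is mounted at the origin on the work surface. World frame = base frame: x ahead of the robot, y to its left, z up, the work surface at z = 0. Lengths are in m, angles in rad, forces in N, time in s.
With the tool pointing down it reaches from about 0.275 to 0.725 m from the base axis. Payload 5.6 kg.
Tool frame: the origin (TCP) lies midway between the tips of the shut fingers; the grasp point (between the pads) lies 19 mm behind it; x points along the fingers, y is the direction in which the jaws open and shut, and the axes are right-handed (so a half turn about x gives the same grasp; the last joint's range is limited). The gripper opens to 85 mm and grips with 20 to 120 N. Pads are 22 mm wide; open, the fingers measure 114 mm over their backs; the gripper's body (76 mm by 85 mm) begins 54 mm behind the grasp point. The pads swing forward as they close: fully open they stand 13 mm farther back than shut.
Start: joints at [-1.037, 0.255, 0.108, 0, -1.424, -0.285], TCP at [0.135, -0.533, 0.231] pointing down, gripper open.
Joint ranges: [-2.95, 2.95], [-1.21, 1.97], [-1.09, 1.5], [-2.87, 1.71], [-2.94, -0.07], [-3.05, 3.05]. Speed limits (rad/s): [2.57, 2.57, 3.14, 3.14, 3.14, 3.14].

## Interface

Orientations are given as a 3x3 rotation matrix whose columns are the frame's x, y, z axes.
In Python, from plant import sense, get_image, close_job, search_frame, tip_of gives the robot as it stands.
- The arm moves only by the tool jog_arm, never from a script. Its argument "targets" is a list that holds one entry, the list of rows, each a list of 6 numbers: the shift along the tool's x, y, z in m, then the turn, a rotation vector about the tool's x, y, z in degrees. In form: [[[x, y, z, wx, wy, wz], ...]]. A call has exactly 5 rows; each row is the pose to reach, as a shift and turn from the pose commanded when the call began, along the tool's axes at that moment; what a row does not reach only later rows make up. A row lasts 1/12 s, in which the tool goes at most 41.7 mm and 7.16 degrees, less where a joint would pass 70% of its speed; a pose out of reach is approached as far as the arm can. A call with a gripper value outside its range is refused whole. "grip" is the gripper's target within -1 to 1 (shut at 1, half-way at 0, fully open at -1), set as the call begins (left out, the last holds). The fingers move at their own pace and stop on an object; the grip force is fixed at half the most. Time passes only in rows, so rows that repeat a pose let the fingers close, or fill a call up. It gives the time, the measured TCP pose, the force and the opening at its end, in the units of the state.
- sense(): the state, without advancing time (a new reading comes with each control period).
- get_image(name): name is "scene" or "top" or "wrist"; returns a dict with "image" (480x640x3 uint8, blue, green, red), "range_z" (480x640 float32, m along the optical axis (not along the pixel's ray), 0 where there is no reading), "mtx" (3x3 intrinsics, pixels), "world_to_cam" (4x4, takes a point from world to camera coordinates). Camera axes: x right, y down, z forward; pixel columns grow to the right and rows downward; lengths in m; the calibration is good to about 2 mm. A picture is of the moment at which its call begins.
- close_job(): hands the job in, once; it reports no verdict.
Trained networks look in a picture, given as the dict that the camera call returned (one of the last four; its "shot" number tells which), for a name from the list of things; names that differ only in an ending like _2 or _b are one class to them, and where a whole thing is asked for, a point or a joint stands for the part that bears it (a point fixed in the world has none). Each returns a list of dicts, best first, with "p" (0 to 1); they miss things now and then, are a little off and sometimes report something else, mostly with a low value. They report only what shows in the picture. A call takes as long as a camera call. They do not tell look-alikes from the thing itself.
- search_frame(thing, picture): "centre" ([column, row] as shares, 0 to 1, of the picture: columns of its width, rows of its height, amid what is visible of it).
- tip_of(thing, picture): "centre" ([column, row] as shares, 0 to 1, of the picture: columns of its width, rows of its height: a listed point, or the origin of a listed thing).
The state is a dict: "time": time; "joint_pos": joint angles; "qd": joint speeds; "effort": joint torques, N m; "tool_pos": TCP position; "eef_rot": TCP orientation; "contact_force": force on the tool from outside, world axes, zero at the start; "ft_torque": the same for the moment, N m; "finger_gap": opening from 0.0 (shut) to 1.0 (fully open).
Only numpy, scipy, OpenCV 4.12 (cv2) and the standard library are available. Lean on these libraries where they do the work, as an engineer would, in place of code of your own. Each camera call takes 0.05 s, during which the arm holds its last target.

## Task

Refit the green circuit board in the open amplifier chassis: put both of its holes over the two brass guide pins at once (large hole on the thick pin) and lower it until it sits flat and fully home. Then swing the red-gripped latch bar up over the board and let it drop fully into its catch, so that the board is locked in. Leave the capacitor, spool and jar on the bench where they stand.

Things in the scene. Friction and masses are not known exactly. Their poses are not given: they have to be found in the camera images.
- board_grip (a point): Middle of the black finned heatsink on the loose green board, the place to grip. The heatsink is a rigid block 34 (x) x 60 (y) x 48 mm tall at the board's centre; pinch it across x. This point is 18 mm below its top, 30 mm above the plate's upper face, 35 mm above the plate's underside. Axes: x across the board, y along it towards the large hole, z up.
- hole_large (a point): Centre of the large round through hole (17 mm) of the green board, at the plate's underside, 50 mm from the board's centre along board +y. Board: plate 100 (x) x 130 (y) x 5 mm, about 0.3 to 0.6 kg, lying flat on the bench at the start; small parts on it (heatsink apart) rise at most 5 mm above its face.
- hole_small (a point): Centre of the board's small round through hole (13 mm), at the plate's underside; 50 mm from the board's centre along board -y.
- pin_large (a point): Foot of the thick brass guide pin (14 mm dia.), at the level where the board's underside rests when home, 62 mm above the bench. The pin rises 36 mm above this point, the last 8 mm tapering. 50 mm from the chassis origin along chassis +y.
- chassis: Fixed dark chassis, bright deck; origin on the bench below the middle between the pins; y from thin pin to thick pin, x across, z up. Deck 50 mm high, x -80 to 150, y -115 to 115 mm. On it a transformer, top 106 mm above the bench, x 81 to 139, y -32 to 52 mm; two blue capacitors, 80 mm high, x 104 to 126, y -99 to -49 mm; an upright brown side board, 105 mm high, x 20 to 146, y -116 to -108 mm. The latch bar lies at x = -40 mm.
- pin_small (a point): Foot of the thin brass guide pin (10 mm dia.) at the rest level; same height and taper as the thick one.
- latch_bar (a joint): Latch bar angle: 0 = level, fully down in its catch; grows as the tip lifts; pi/2 = upright; more = leaning outwards, away from the board; stop at 2.3. Stiff hinge: it stays where left between about 1.1 and 2.05 and falls by itself below about 0.8. Starts open, 1.65 to 2.05. Steel bar 14 x 14 mm; down, it runs along chassis -y, 4.5 mm above the home board; an unseated board blocks it.
- latch_hinge (a point): Hinge axis of the latch bar (the axis runs along chassis x), 78.5 mm above the bench, fixed to the chassis at x = -40, y = +85 mm from the middle between the pins.
- latch_grip (a point): Centre of the red round grip at the bar's free end, 183 mm from the hinge: a disc 26 mm in diameter with its axis along the hinge axis and flat end faces 22 mm apart; pinched across those faces (along chassis x) it can turn between the fingers as the bar swings.
- catch (a point): The catch: a steel fork with two upright cheeks (6 mm thick, 26 mm apart, up to 95 mm above the bench); this point is where the bar's centre line lies when fully down, 163 mm from the hinge.
- capacitor_mid (a point): Bystander: centre of a loose upright silver can capacitor, 52 mm dia., 88 mm tall. Do not disturb.
- spool_mid (a point): Bystander: centre of a loose solder spool, upright, blue flanges 60 mm dia., 60 mm tall. Do not disturb.
- jar_mid (a point): Bystander: centre of a loose amber jar with black cap, 56 mm dia., 75 mm tall. Do not disturb.
Not all that is in view belongs to the job. Several things look just like the part that bears board_grip: the one meant starts farthest to the robot's right.

How it is judged:
By the outcome, as a careful person would: the job done as asked, in the order asked, and still so for the second after the job is handed in, with the robot touching nothing.
It also fails if it takes over 56 s, if anything falls off the work surface, if the arm or the gripper's body presses on something with over 40 N, if the wrist force passes 120 N, or if a joint passes its speed limit or range.

## Working session

There is one attempt and no reset: what is moved stays moved. The work goes in short steps, Python scripts to look and compute and a tool call to move; the robot and the scene stay as the last step left them, time stands still between calls to the robot, and variables do not carry over. Pictures are saved under pics/ and viewed, and the job is handed in when it is done.

Besides the shell and the picture viewer there is one more tool, called after "Request:" as name(argument=value, ...) on one line, values as JSON. jog_arm: Moves the arm, as the interface text tells. Its arguments: {"type":"object","properties":{"targets":{"type":"array"},"grip":{"type":"number"}},"required":["targets"]}

```bash
ls; mkdir -p pics
cat > h.py <<'E'
import numpy as np, cv2
from plant import *
def shot(n,f):
    p=get_image(n); cv2.imwrite('pics/%s.png'%f,p['image']); return p
def px2w(p,u,v,d=None):
    if d is None: 
        w=p['range_z'][int(v)-2:int(v)+3,int(u)-2:int(u)+3]; w=w[w>0]; d=np.median(w)
    c=np.linalg.inv(p['mtx'])@np.array([u,v,1.])*d
    return (np.linalg.inv(p['world_to_cam'])@np.r_[c,1])[:3]
def ray(p,u,v,z):
    T=np.linalg.inv(p['world_to_cam']); o=T[:3,3]; d=T[:3,:3]@(np.linalg.inv(p['mtx'])@np.array([u,v,1.]))
    return o+d*(z-o[2])/d[2]
def w2px(p,X):
    c=p['mtx']@(p['world_to_cam']@np.r_[X,1])[:3]; return c[:2]/c[2]
E
python3 - <<'E'
from h import *
np.set_printoptions(precision=4,suppress=True)
s=sense(); print(s)
for n in ['scene','top']:
    p=shot(n,n+'1'); print(n,p['mtx'],p['world_to_cam'])
    for t in ['board_grip','hole_large','hole_small','pin_large','pin_small','chassis','latch_hinge','latch_grip','catch','capacitor_mid','spool_mid','jar_mid']:
        for r in tip_of(t,p)[:5]:
            u,v=r['centre'][0]*640,r['centre'][1]*480
            try: w=px2w(p,u,v)
            except Exception as e: w=None
            print(t,round(r['p'],2),round(u),round(v),w)
E
```

```text
pics
{'time': 0.0, 'joint_pos': array([-1.0374,  0.2558,  0.107 , -0.0005, -1.4239, -0.2846]), 'qd': array([ 0.0001,  0.    ,  0.0015,  0.0006, -0.0007, -0.0005]), 'effort': array([  0.0007, -38.6634,  23.795 ,   5.3654,  -0.0061,   0.    ]), 'tool_pos': array([ 0.1354, -0.5326,  0.2304]), 'eef_rot': array([[-0.0005, -0.2462,  0.9692],
       [ 0.0019,  0.9692,  0.2462],
       [-1.    ,  0.0019, -0.0001]]), 'contact_force': array([0.0632, 0.4119, 0.3523]), 'ft_torque': array([-0.0229,  0.0272, -0.0295]), 'finger_gap': 0.9984011843644226}
scene [[547.4304   0.     318.352 ]
 [  0.     547.4304 234.1785]
 [  0.       0.       1.    ]] [[ 0.6202  0.7844 -0.0048 -0.2455]
 [ 0.541  -0.4322 -0.7215 -0.2896]
 [-0.568   0.4449 -0.6924  1.5623]
 [ 0.      0.      0.      1.    ]]
board_grip 0.96 265 300 [ 0.6007 -0.2924  0.0492]
board_grip 0.6 334 175 [0.3821 0.0584 0.0495]
board_grip 0.49 281 196 [ 0.3848 -0.1     0.0675]
hole_large 0.74 351 189 [0.407  0.0952 0.0033]
hole_large 0.55 294 307 [ 0.6188 -0.2377  0.0024]
hole_small 0.79 241 313 [ 0.5657 -0.3306  0.0033]
hole_small 0.77 315 183 
[... 931 characters left out ...]
83 221 299 [0.4214 0.0986 0.0001]
hole_large 0.81 391 202 [ 0.63   -0.2485  0.0016]
hole_small 0.83 430 233 [ 0.5659 -0.329   0.0029]
hole_small 0.59 252 339 [0.3412 0.0317 0.0026]
pin_large 0.64 202 211 [0.5949 0.1324 0.0648]
pin_large 0.29 487 249 [ 0.5298 -0.4314  0.0595]
pin_small 0.77 251 216 [0.5895 0.0358 0.0525]
chassis 0.79 233 222 [0.5753 0.0714 0.0503]
latch_hinge 0.86 178 233 [0.5473 0.1678 0.1053]
latch_hinge 0.5 309 328 [ 0.3709 -0.0851  0.0724]
latch_grip 0.67 130 221 [0.5503 0.2056 0.2697]
catch 0.92 264 238 [0.5446 0.0069 0.0628]
capacitor_mid 0.75 383 146 [ 0.7266 -0.2232  0.0884]
spool_mid 0.75 489 247 [ 0.5349 -0.4355  0.06  ]
jar_mid 0.9 311 328 [ 0.3711 -0.0901  0.0735]
```

View pics/scene1.png

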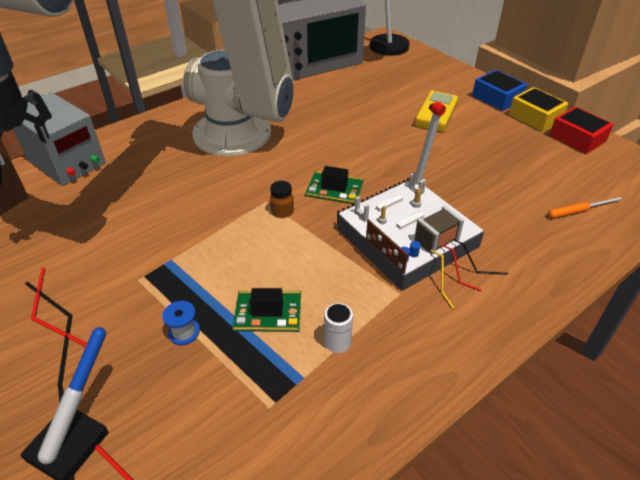

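View pics/top1.png

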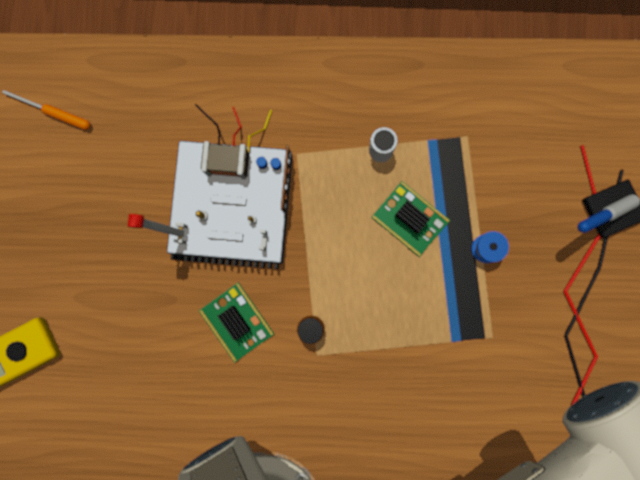

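Two look-alike boards are in view: A at top px (410,216) / scene (265,300), y≈-0.285, and B at top (232,323) / scene (334,175), y≈+0.065. Robot's right is -y, so A is the choice. Next, a close crop of it.

Run:
```python
from h import *
np.set_printoptions(precision=4,suppress=True)
p=get_image('top'); im=p['image']
a=cv2.resize(im[175:265,360:460],(500,450),interpolation=2)
b=cv2.resize(im[130:275,165:295],(404,450),interpolation=2)[:, :300]
b=cv2.resize(im[130:275,165:300],None,fx=3.1,fy=3.1,interpolation=2)
a=cv2.resize(im[175:265,360:450],(450,450),interpolation=2)[:,:380]
b=b[:450,:420]
cv2.imwrite('pics/crop1.png',np.hstack([a,np.zeros((450,0,3),np.uint8),b[:450]] if b.shape[0]==450 else [a,cv2.resize(b,(420,450))]))
p=shot('wrist','w1'); print(p['mtx'],np.linalg.inv(p['world_to_cam']))
```

```text
[[386.2174   0.     318.6729]
 [  0.     386.2174 241.235 ]
 [  0.       0.       1.    ]] [[-0.2463  0.9227  0.2967  0.0598]
 [ 0.9692  0.2347  0.0748 -0.5523]
 [-0.0006  0.306  -0.952   0.374 ]
 [ 0.      0.      0.      1.    ]]
```

View pics/crop1.png

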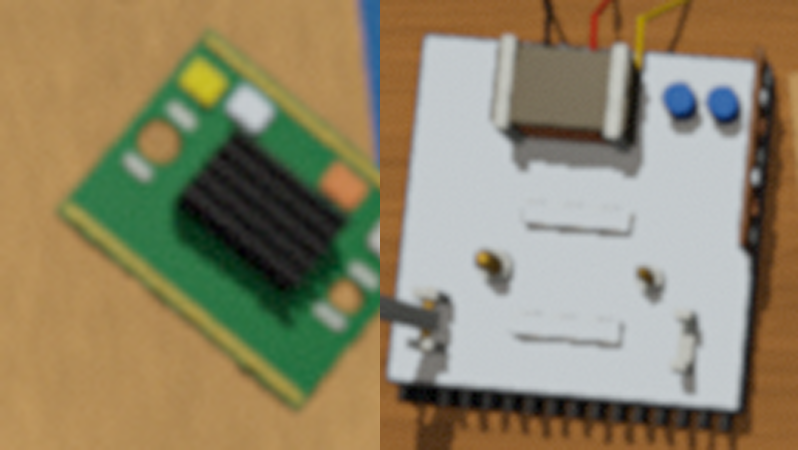

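View pics/w1.png

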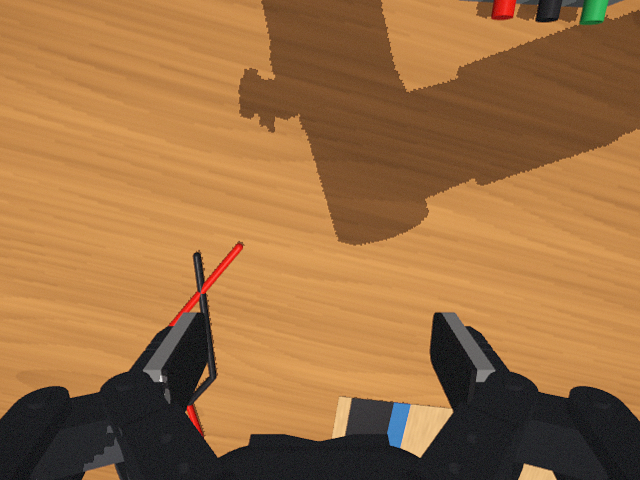

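Crop confirms: board A's large hole is at upper left (top px 391,202), the small one at (430,233). Wide-open chassis: thick pin top px (202,213), thin pin (251,216), latch bar open. Planning the hover over A.

```bash
cat >> h.py <<'E'
from scipy.spatial.transform import Rotation as Ro
def Rdown(ydeg):
    a=np.radians(ydeg); y=np.array([np.cos(a),np.sin(a),0]); x=np.array([0,0,-1.]); return np.c_[x,y,np.cross(x,y)]
def delta(P,R,s=None):
    s=s or sense(); R0=s['eef_rot']; d=R0.T@(np.array(P)-s['tool_pos']); w=Ro.from_matrix(R0.T@R).as_rotvec(degrees=True)
    return np.round(d*1000,1),np.round(w,2)
E
python3 - <<'E'
from h import *
print(delta([.596,-.286,.2],Rdown(141.5)))
E
```

```text
(array([ 31.3, 126. , 507.2]), array([-37.24,   0.  ,   0.  ]))
```

Request:
jog_arm(targets=[[[0.0,0.01,0.04,-7,0,0],[0.0,0.02,0.08,-14,0,0],[0.0,0.03,0.12,-21,0,0],[0.0,0.04,0.16,-28,0,0],[0.0,0.05,0.2,-35,0,0]]], grip=-1)

```text
time: 1.82
tool_pos: [0.3184, -0.4342, 0.2315]
eef_rot: [[0.0, -0.761, 0.648], [-0.0, 0.648, 0.761], [-1.0, -0.0, -0.0]]
contact_force: [-0.0, -0.6, -0.6]
finger_gap: 0.999
```

Run:
```python
from h import *
print(delta([.596,-.286,.2],Rdown(141.5)))
```

```text
(array([  31.6, -115.2,  292.8]), array([-1.92, -0.  ,  0.03]))
```

Request:
jog_arm(targets=[[[0.003,-0.014,0.036,-2,0,0],[0.008,-0.028,0.073,-2,0,0],[0.012,-0.042,0.109,-2,0,0],[0.016,-0.056,0.146,-2,0,0],[0.02,-0.07,0.182,-2,0,0]]])

```text
time: 2.23
tool_pos: [0.4904, -0.3418, 0.2113]
eef_rot: [[0.0, -0.78, 0.626], [-0.0, 0.626, 0.78], [-1.0, -0.0, 0.0]]
contact_force: [1.1, -0.6, -0.4]
finger_gap: 0.999
```

Request:
jog_arm(targets=[[[0.005,-0.014,0.035,0,0,0],[0.01,-0.028,0.07,0,0,0],[0.012,-0.044,0.109,0,0,0],[0.012,-0.044,0.109,0,0,0],[0.012,-0.044,0.109,0,0,0]]])

```text
time: 2.65
tool_pos: [0.5928, -0.284, 0.1976]
eef_rot: [[-0.002, -0.782, 0.624], [0.001, 0.624, 0.782], [-1.0, 0.002, -0.001]]
contact_force: [-0.0, -0.5, -0.4]
finger_gap: 1.002
```

Run:
```python
from h import *
np.set_printoptions(precision=4,suppress=True)
s=sense();print(s['tool_pos'],s['eef_rot'],s['time'])
p=shot('wrist','w2')
for t in ['board_grip','hole_large','hole_small']:
    for r in tip_of(t,p)[:2]:
        u,v=r['centre'][0]*640,r['centre'][1]*480
        print(t,round(r['p'],2),round(u,1),round(v,1),px2w(p,u,v),ray(p,u,v,{'b':.035,'h':0.005}[t[0]]))
```

```text
[ 0.5928 -0.284   0.1976] [[-0.0021 -0.7817  0.6236]
 [ 0.0007  0.6236  0.7817]
 [-1.      0.0021 -0.0008]] 2.65
board_grip 0.63 318.6 217.9 [ 0.5899 -0.2878  0.0529] [ 0.5927 -0.2842  0.035 ]
hole_small 0.92 318.4 153.3 [ 0.5625 -0.3223  0.0015] [ 0.5623 -0.3225  0.005 ]
```

View pics/w2.png

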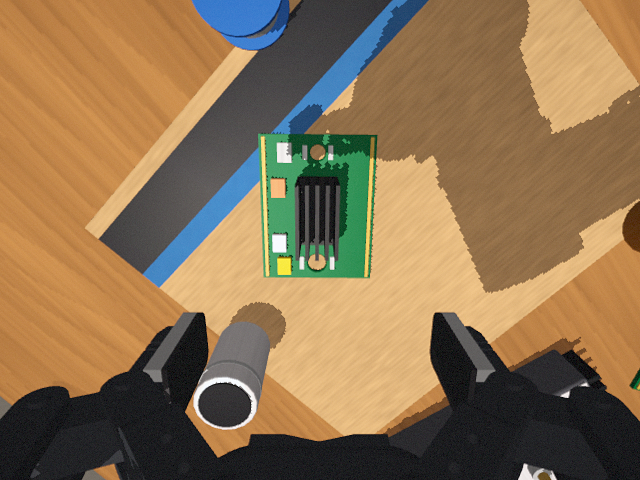

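The wrist view shows board A squared up between the fingers: small hole at (318,153), large hole at (317,262), heatsink top at (318,180–240). The jaw axis lies across the heatsink's x.

Run:
```python
from h import *
np.set_printoptions(precision=4,suppress=True)
p=get_image('wrist'); im=p['image'].astype(int)
m=((im[...,1]>im[...,2]+25)&(im[...,1]>im[...,0]+15)).astype(np.uint8)
n,l,st,c=cv2.connectedComponentsWithStats(m); k=1+np.argmax(st[1:,4])
cs,_=cv2.findContours((l==k).astype(np.uint8),0,2); r=cv2.minAreaRect(cs[0]); print(r)
s=sense()
for (u,v) in [(318.4,153),(317,262)]:
    w=ray(p,u,v,.005); print(w, s['eef_rot'].T@(w-s['tool_pos']))
q=cv2.approxPolyDP(cv2.convexHull(cs[0]),6,True)[:,0]
for u,v in q:
    w=ray(p,u,v,.005); print(u,v,w, s['eef_rot'].T@(w-s['tool_pos']))
```

```text
((316.8702087402344, 208.25820922851562), (117.0796890258789, 141.6257781982422), 0.5405101776123047)
[ 0.5605 -0.3251  0.005 ] [ 0.195  -0.0006 -0.049 ]
[ 0.624  -0.2483  0.005 ] [ 0.195  -0.0019  0.0506]
259 137 [ 0.5914 -0.3669  0.005 ] [ 0.195  -0.0508 -0.0622]
376 138 [ 0.5148 -0.3043  0.005 ] [ 0.195   0.0481 -0.0614]
369 279 [ 0.5964 -0.2041  0.005 ] [0.195  0.0474 0.0678]
265 278 [ 0.6726 -0.2665  0.005 ] [ 0.1951 -0.0512  0.0669]
```

Request:
jog_arm(targets=[[[0.03,-0.001,0.001,0.7,0,0],[0.065,-0.001,0.001,0.7,0,0],[0.1,-0.001,0.001,0.7,0,0],[0.13,-0.001,0.001,0.7,0,0],[0.145,-0.001,0.001,0.7,0,0]]])

```text
time: 3.32
tool_pos: [0.5897, -0.2854, 0.0504]
eef_rot: [[-0.005, -0.771, 0.637], [0.002, 0.637, 0.771], [-1.0, 0.005, -0.001]]
contact_force: [-0.6, -0.5, -0.2]
finger_gap: 0.999
```

Request:
jog_arm(targets=[[[0.012,0,0,0,0,0],[0.024,0,0,0,0,0],[0.033,0,0,0,0,0],[0.033,0,0,0,0,0],[0.033,0,0,0,0,0]]])

```text
time: 3.73
tool_pos: [0.5924, -0.286, 0.0216]
eef_rot: [[-0.0, -0.772, 0.636], [-0.0, 0.636, 0.772], [-1.0, 0.0, -0.0]]
contact_force: [-0.1, 0.8, 0.4]
finger_gap: 1.001
```

Request:
jog_arm(targets=[[[0,0,0,0,0,0],[0,0,0,0,0,0],[0,0,0,0,0,0],[0,0,0,0,0,0],[0,0,0,0,0,0]]], grip=1)

```text
time: 4.15
tool_pos: [0.5934, -0.2857, 0.0221]
eef_rot: [[0.002, -0.772, 0.635], [-0.001, 0.635, 0.772], [-1.0, -0.002, 0.001]]
contact_force: [-0.3, 0.3, -2.5]
finger_gap: 0.386
```

Request:
jog_arm(targets=[[[0,0,0,0,0,0],[0,0,0,0,0,0],[0,0,0,0,0,0],[0,0,0,0,0,0],[0,0,0,0,0,0]]])

```text
time: 4.57
tool_pos: [0.5933, -0.2857, 0.022]
eef_rot: [[0.001, -0.772, 0.635], [-0.001, 0.635, 0.772], [-1.0, -0.001, 0.0]]
contact_force: [0.4, 1.8, 5.6]
finger_gap: 0.386
```

Request:
jog_arm(targets=[[[-0.01,0,0,0,0,0],[-0.03,0,0,0,0,0],[-0.06,0,0,0,0,0],[-0.1,0,0,0,0,0],[-0.14,0,0,0,0,0]]])

```text
time: 4.98
tool_pos: [0.5909, -0.2849, 0.1608]
eef_rot: [[-0.005, -0.772, 0.636], [0.002, 0.636, 0.772], [-1.0, 0.005, -0.002]]
contact_force: [0.8, -0.4, -3.8]
finger_gap: 0.39
```

Run:
```python
from h import *
np.set_printoptions(precision=4,suppress=True)
s=sense();print(s['tool_pos'],s['contact_force'],s['finger_gap'])
p=shot('wrist','w3')
for t in ['hole_large','hole_small']:
    for r in tip_of(t,p)[:2]:
        u,v=r['centre'][0]*640,r['centre'][1]*480
        print(t,round(r['p'],2),round(u,1),round(v,1))
```

```text
[ 0.5909 -0.2849  0.1608] [ 0.8318 -0.393  -3.7904] 0.39037892245166544
hole_large 0.8 319.8 384.0
hole_small 0.73 319.4 190.4
```

View pics/w3.png

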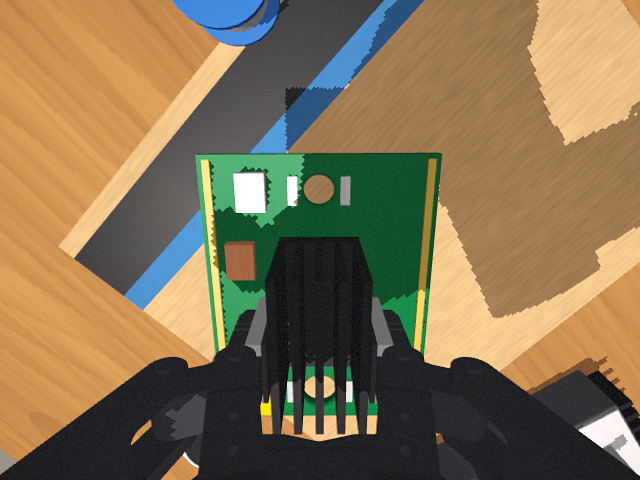

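Board A is gripped flat, with both holes visible: small (319,189), large (319,386). Lining up for the hover over the chassis.

```bash
cat > c.py <<'E'
from h import *
np.set_printoptions(precision=4,suppress=True)
p=get_image('top')
R={}
for t,z in [('pin_large',.062),('pin_small',.062),('latch_hinge',.0785),('catch',.0785),('latch_grip',.26)]:
    r=tip_of(t,p)[:1]
    for r in r:
        u,v=r['centre'][0]*640,r['centre'][1]*480
        R[t]=ray(p,u,v,z); print(t,round(r['p'],2),R[t])
v=R['pin_large']-R['pin_small']; print(np.linalg.norm(v),np.degrees(np.arctan2(v[1],v[0])),(R['pin_large']+R['pin_small'])/2)
E
python3 c.py
python3 - <<'E'
from h import *
print(delta([.589,.083,.20],Rdown(175)))
E
```

```text
pin_large 0.67 [0.5904 0.1371 0.062 ]
pin_small 0.61 [0.5859 0.038  0.062 ]
latch_hinge 0.85 [0.5508 0.1697 0.0785]
catch 0.78 [0.5494 0.0022 0.0785]
latch_grip 0.82 [0.5479 0.2072 0.26  ]
0.09918907591905765 87.37695011237783 [0.5881 0.0876 0.062 ]
(array([-40.4, 236.2, 282.5]), array([-3.445e+01, -2.000e-02, -2.400e-01]))
```

Request:
jog_arm(targets=[[[-0.02,0.02,0.03,-6,0,0],[-0.04,0.045,0.06,-12,0,0],[-0.04,0.07,0.09,-18,0,0],[-0.04,0.095,0.12,-24,0,0],[-0.04,0.12,0.15,-30,0,0]]])

```text
time: 5.85
tool_pos: [0.5948, -0.0917, 0.2007]
eef_rot: [[-0.001, -0.987, 0.159], [0.0, 0.159, 0.987], [-1.0, 0.001, 0.0]]
contact_force: [0.8, 0.1, -4.3]
finger_gap: 0.386
```

Run:
```python
from h import *
print(sense()['tool_pos'],delta([.588,.086,.20],Rdown(177)))
```

```text
[ 0.59477044 -0.09169676  0.20069849] (array([  0.7,  35. , 174.3]), array([-6.17,  0.  , -0.06]))
```

Request:
jog_arm(targets=[[[0,0.008,0.037,-3,0,0],[0,0.016,0.075,-6,0,0],[0,0.024,0.112,-6,0,0],[0,0.03,0.15,-6,0,0],[0,0.035,0.174,-6,0,0]]])

```text
time: 6.27
tool_pos: [0.5886, 0.0873, 0.2002]
eef_rot: [[-0.002, -0.998, 0.058], [0.0, 0.058, 0.998], [-1.0, 0.002, 0.0]]
contact_force: [0.7, -0.4, -3.8]
finger_gap: 0.387
```

Request:
jog_arm(targets=[[[0,0,0,0,0,0],[0,0,0,0,0,0],[0,0,0,0,0,0],[0,0,0,0,0,0],[0,0,0,0,0,0]]])

```text
time: 6.68
tool_pos: [0.5894, 0.0828, 0.2011]
eef_rot: [[-0.0, -0.998, 0.062], [-0.0, 0.062, 0.998], [-1.0, 0.0, -0.0]]
contact_force: [0.1, -0.2, -3.9]
finger_gap: 0.387
```

Run:
```python
from h import *
s=sense();print(s['tool_pos'],s['eef_rot'],s['contact_force'],s['ft_torque'])
p=shot('wrist','w4')
```

```text
[0.58937494 0.0828238  0.2010823 ] [[-4.65736974e-04 -9.98102815e-01  6.15674699e-02]
 [-3.26579030e-04  6.15676251e-02  9.98102861e-01]
 [-9.99999838e-01  4.44746761e-04 -3.54633769e-04]] [ 0.07129101 -0.20042481 -3.85577386] [-0.02331578 -0.01066644 -0.00266184]
```

View pics/w4.png

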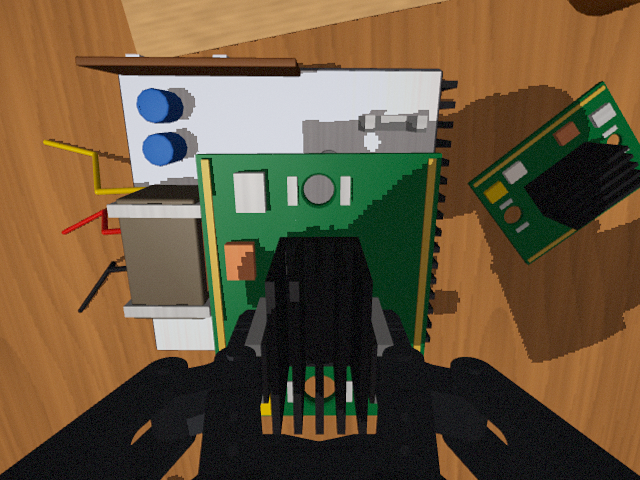

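The pins are hidden under the board from here. I'll shift sideways 110 mm so both show beside it in the wrist view.

Request:
jog_arm(targets=[[[0,0.03,0,0,0,0],[0,0.07,0,0,0,0],[0,0.1,0,0,0,0],[0,0.11,0,0,0,0],[0,0.11,0,0,0,0]]])

```text
time: 7.15
tool_pos: [0.4777, 0.09, 0.2022]
eef_rot: [[0.001, -0.998, 0.06], [0.001, 0.06, 0.998], [-1.0, -0.001, 0.001]]
contact_force: [0.2, -0.4, -3.3]
finger_gap: 0.388
```

Request:
jog_arm(targets=[[[0,0,0,0,0,0],[0,0,0,0,0,0],[0,0,0,0,0,0],[0,0,0,0,0,0],[0,0,0,0,0,0]]])

```text
time: 7.57
tool_pos: [0.4801, 0.0904, 0.2009]
eef_rot: [[-0.001, -0.998, 0.061], [-0.0, 0.061, 0.998], [-1.0, 0.0, -0.0]]
contact_force: [-1.2, -0.6, -3.2]
finger_gap: 0.39
```

Run:
```python
from h import *
import pickle
s=sense();print(s['tool_pos'],s['eef_rot'])
p=shot('wrist','w5'); pickle.dump((p,s),open('w5.pkl','wb'))
for t in ['pin_large','pin_small','hole_small','catch']:
    for r in tip_of(t,p)[:2]:
        print(t,round(r['p'],2),r['centre'][0]*640,r['centre'][1]*480)
cv2.imwrite('pics/w5c.png',cv2.resize(p['image'][80:330,60:300],None,fx=2.3,fy=2.3,interpolation=2))
```

```text
[0.48012424 0.09044431 0.20091006] [[-5.15025214e-04 -9.98157417e-01  6.06754119e-02]
 [-3.56230404e-04  6.06755992e-02  9.98157475e-01]
 [-9.99999804e-01  4.92461841e-04 -3.86823483e-04]]
pin_large 0.93 189.82399999999998 291.984
pin_large 0.26 318.91200000000003 333.50399999999996
pin_small 0.82 174.208 161.376
pin_small 0.22 221.37599999999998 124.32000000000001
hole_small 0.76 318.4 186.912
hole_small 0.67 484.992 142.704
catch 0.75 222.976 127.488
```

View pics/w5.png

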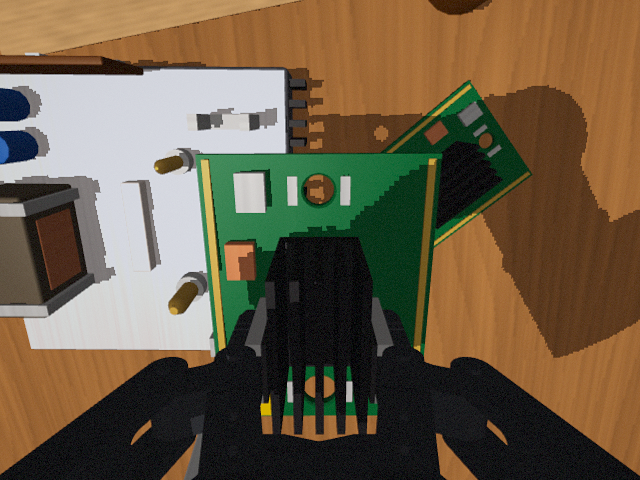

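View pics/w5c.png

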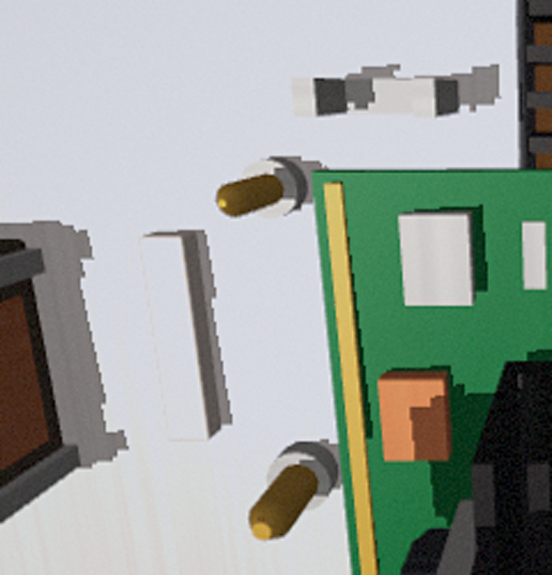

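Both pins show beside the board: thin pin tip at about (158,169) with foot (174,161), thick pin tip (174,309) with foot (190,292). The catch is at (223,125).

```bash
cat > d.py <<'E'
from h import *
import pickle
np.set_printoptions(precision=2,suppress=True)
p,s=pickle.load(open('w5.pkl','rb'))
def tl(w): return s['eef_rot'].T@(w-s['tool_pos'])*1000
zt=s['tool_pos'][2]-.017
for n,u,v,z in [('thin tip',158.3,168.7,.098),('thick tip',174.3,309.1,.098),('thin foot',174.2,161.4,.062),('thick foot',189.8,292,.062),('hs',319,188.5,zt),('hl',319.5,386,zt)]:
    w=ray(p,u,v,z); print(n,w*1000,tl(w))
E
python3 d.py
python3 - <<'E'
import cv2
im=cv2.imread('pics/w5.png')
a=cv2.resize(im[160:215,280:360],None,fx=6,fy=6,interpolation=2); b=cv2.resize(im[360:415,280:360],None,fx=6,fy=6,interpolation=2)
cv2.imwrite('pics/w5h.png',cv2.resize(cv2.vconcat([a,b]),(436,600)))
E
```

```text
thin tip [578.31  36.87  98.  ] [ 102.88 -101.3   -47.48]
thick tip [585.38 135.01  98.  ] [ 102.84 -102.41   50.91]
thin foot [581.01  35.99  62.  ] [ 138.88 -104.07  -48.18]
thick foot [586.48 138.63  62.  ] [ 138.84 -103.3    54.61]
hs [477.12  40.48 183.91] [ 17.02  -0.04 -50.04]
hl [482.79 138.3  183.91] [16.98  0.24 47.94]
```

View pics/w5h.png

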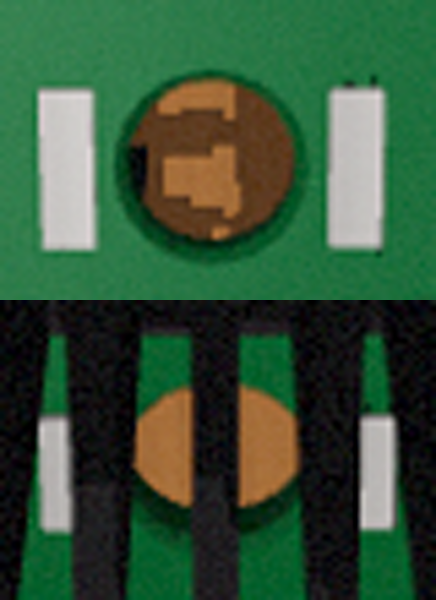

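```bash
cat >> d.py <<'E'
print('---')
zb=s['tool_pos'][2]-.022
for n,u,v,z,o in [('small near top rim',318.9,174.3,zb+.005,6.5),('small far bottom rim',318.9,204.0,zb,-6.5),('large near top',319.8,375.2,zb+.005,8.5),('large far bottom',319.8,398.2,zb,-8.5)]:
    w=tl(ray(p,u,v,z)); print(n,w, w[2]+o)
print(s['eef_rot'].T)
for z in (.098,.09,.102):
    for n,u,v in [('thin tip',158.3,168.7),('thick tip',174.3,309.1)]: print(z,n,tl(ray(p,u,v,z)))
E
python3 d.py | sed -n '/---/,$p'
```

```text
---
small near top rim [ 17.02  -0.09 -55.92] -49.41848017265162
small far bottom rim [ 22.02  -0.08 -42.39] -48.89233397746857
large near top [16.98  0.38 41.65] 50.14899744223317
large far bottom [21.98  0.4  59.37] 50.870466338221384
[[-0.   -0.   -1.  ]
 [-1.    0.06  0.  ]
 [ 0.06  1.   -0.  ]]
0.098 thin tip [ 102.88 -101.3   -47.48]
0.098 thick tip [ 102.84 -102.41   50.91]
0.09 thin tip [ 110.88 -104.6   -46.48]
0.09 thick tip [ 110.84 -105.75   55.11]
0.102 thin tip [ 98.88 -99.65 -47.97]
0.102 thick tip [  98.84 -100.74   48.8 ]
```

Request:
jog_arm(targets=[[[0,-0.03,0.002,0,0,0],[0,-0.07,0.002,0,0,0],[0,-0.095,0.002,0,0,0],[0.01,-0.103,0.002,0,0,0],[0.025,-0.103,0.002,0,0,0]]])

```text
time: 8.23
tool_pos: [0.5852, 0.0863, 0.1761]
eef_rot: [[0.002, -0.998, 0.061], [0.0, 0.061, 0.998], [-1.0, -0.002, 0.0]]
contact_force: [-0.2, -0.1, -4.2]
finger_gap: 0.388
```

Request:
jog_arm(targets=[[[0.015,0,0,0,0,0],[0.03,0,0,0,0,0],[0.04,0,0,0,0,0],[0.046,0,0,0,0,0],[0.046,0,0,0,0,0]]])

```text
time: 8.65
tool_pos: [0.5816, 0.0862, 0.1288]
eef_rot: [[-0.003, -0.998, 0.06], [-0.001, 0.06, 0.998], [-1.0, 0.003, -0.001]]
contact_force: [0.2, -0.3, -4.3]
finger_gap: 0.389
```

Request:
jog_arm(targets=[[[0,0,0,0,0,0],[0,0,0,0,0,0],[0,0,0,0,0,0],[0,0,0,0,0,0],[0,0,0,0,0,0]]])

```text
time: 9.07
tool_pos: [0.5828, 0.0865, 0.1308]
eef_rot: [[0.001, -0.998, 0.06], [0.0, 0.06, 0.998], [-1.0, -0.001, 0.0]]
contact_force: [0.8, -0.1, -3.3]
finger_gap: 0.387
```

```bash
cat > look.py <<'E'
import sys
from h import *
import pickle
np.set_printoptions(precision=4,suppress=True)
s=sense();print(s['tool_pos'],s['contact_force'],s['ft_torque'],s['time'])
f=sys.argv[1]
p=shot('wrist',f); pickle.dump((p,s),open(f+'.pkl','wb'))
im=p['image']
a=cv2.resize(im[160:220,280:360],None,fx=5,fy=5,interpolation=2); b=cv2.resize(im[355:415,280:360],None,fx=5,fy=5,interpolation=2)
cv2.imwrite('pics/'+f+'h.png',cv2.hconcat([a,b]))
E
python3 look.py w6
```

```text
[0.5828 0.0865 0.1308] [ 0.8052 -0.1183 -3.3341] [-0.0241  0.0643  0.0321] 9.0667
```

View pics/w6h.png

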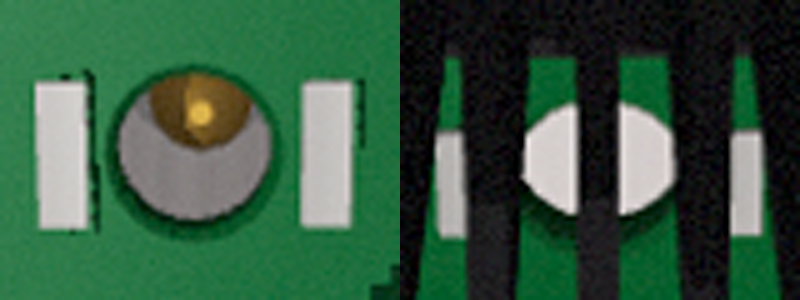

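View pics/w6.png

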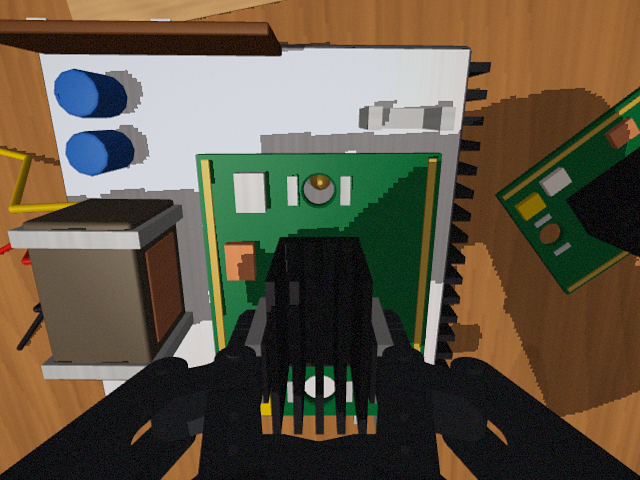

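Through the small hole I see the thin pin's tip at (320,182.6). The large hole still shows only the white deck, because of the slant.

```bash
cat > e.py <<'E'
from h import *
import pickle,sys
np.set_printoptions(precision=2,suppress=True)
f,u,v=sys.argv[1],float(sys.argv[2]),float(sys.argv[3])
p,s=pickle.load(open(f+'.pkl','rb'))
def tl(w): return s['eef_rot'].T@(w-s['tool_pos'])*1000
print(tl(ray(p,u,v,.098)))
print('hole small would be at px',w2px(p,s['tool_pos']+s['eef_rot']@np.array([.022,-.0001,-.0492])))
# deck edges yaw
for u,v in [(41,53),(470,47),(470,60),(440,330)]: print(u,v,tl(ray(p,u,v,.05)))
E
python3 e.py w6 320 182.6
```

```text
[ 32.81   0.38 -49.98]
hole small would be at px [318.92 188.44]
41 53 [  80.92 -146.42 -110.53]
470 47 [  80.71   78.86 -113.31]
470 60 [  80.72   79.6  -107.11]
440 330 [80.78 79.26 54.45]
```

Request:
jog_arm(targets=[[[0.003,0.0,-0.001,0,0,0],[0.006,0.0,-0.001,0,0,0],[0.009,0.0,-0.001,0,0,0],[0.011,0.0,-0.001,0,0,0],[0.011,0.0,-0.001,0,0,0]]])

```text
time: 9.53
tool_pos: [0.582, 0.0852, 0.1184]
eef_rot: [[-0.001, -0.998, 0.06], [-0.0, 0.06, 0.998], [-1.0, 0.001, -0.0]]
contact_force: [-1.0, 0.3, -3.2]
finger_gap: 0.391
```

Request:
jog_arm(targets=[[[0,0,0,0,0,0],[0,0,0,0,0,0],[0,0,0,0,0,0],[0,0,0,0,0,0],[0,0,0,0,0,0]]])

```text
time: 9.95
tool_pos: [0.5825, 0.0854, 0.1194]
eef_rot: [[0.0, -0.998, 0.06], [0.0, 0.06, 0.998], [-1.0, -0.0, 0.0]]
contact_force: [0.1, -0.6, -3.7]
finger_gap: 0.385
```

```bash
python3 look.py w7
```

```text
[0.5825 0.0854 0.1194] [ 0.0825 -0.583  -3.6793] [-0.01   -0.01    0.0319] 9.95
```

View pics/w7h.png

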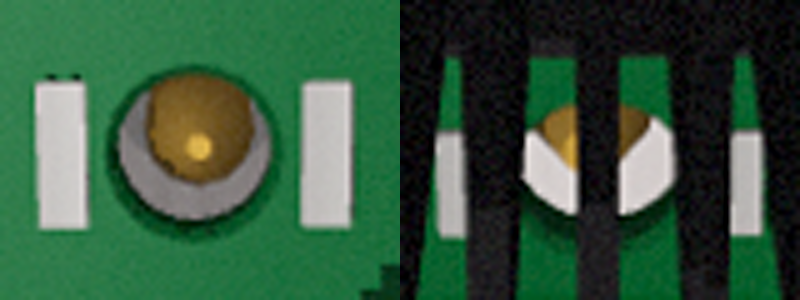

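Thin tip centred in its hole to about 0.5 mm, and the thick pin now shows in the large hole about 0.7 mm to the other side. A +0.7° turn fixes both; then down slowly.

Request:
jog_arm(targets=[[[0,0,0,0.7,0,0],[0,0,0,0.7,0,0],[0.002,0,0,0.7,0,0],[0.004,0,0,0.7,0,0],[0.005,0,0,0.7,0,0]]])

```text
time: 10.42
tool_pos: [0.5822, 0.0853, 0.1138]
eef_rot: [[-0.001, -0.997, 0.072], [-0.0, 0.072, 0.997], [-1.0, 0.001, -0.0]]
contact_force: [-0.4, 1.2, -4.6]
finger_gap: 0.387
```

Request:
jog_arm(targets=[[[0,0,0,0,0,0],[0,0,0,0,0,0],[0,0,0,0,0,0],[0,0,0,0,0,0],[0,0,0,0,0,0]]])

```text
time: 10.83
tool_pos: [0.5825, 0.0854, 0.1144]
eef_rot: [[0.0, -0.997, 0.072], [0.0, 0.072, 0.997], [-1.0, -0.0, 0.0]]
contact_force: [-0.2, 0.0, -3.8]
finger_gap: 0.392
```

```bash
python3 look.py w8
```

```text
[0.5825 0.0854 0.1144] [-0.2109  0.0003 -3.7983] [0.0728 0.0333 0.0124] 10.8333
```

View pics/w8h.png

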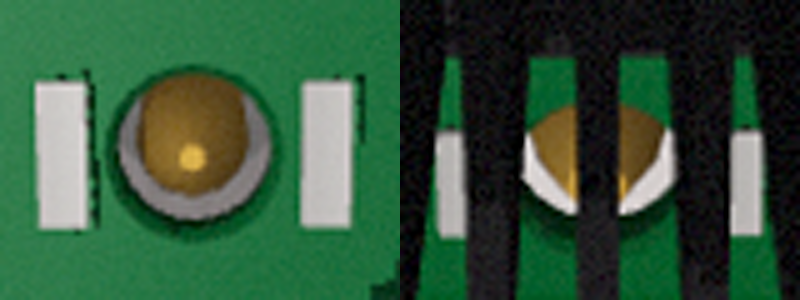

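Request:
jog_arm(targets=[[[0.003,0,0,0,0,0],[0.006,0,0,0,0,0],[0.009,0,0,0,0,0],[0.01,0,0,0,0,0],[0.01,0,0,0,0,0]]])

```text
time: 11.3
tool_pos: [0.5821, 0.0853, 0.1037]
eef_rot: [[-0.001, -0.997, 0.072], [-0.0, 0.072, 0.997], [-1.0, 0.001, -0.0]]
contact_force: [-0.4, -0.9, -4.0]
finger_gap: 0.392
```

```bash
python3 look.py w9
```

```text
[0.5821 0.0853 0.1037] [-0.3707 -0.9059 -3.9877] [-0.019   0.0524 -0.0062] 11.3
```

View pics/w9h.png

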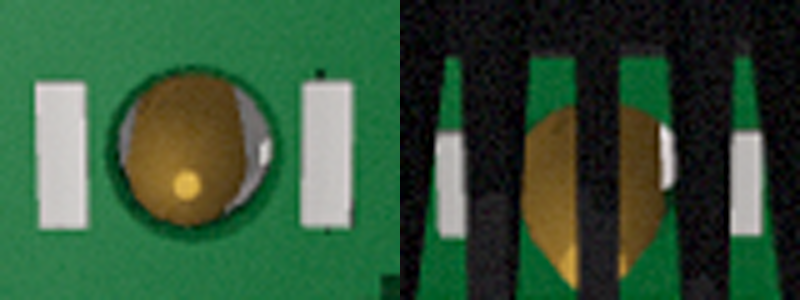

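Both pins are through their holes, with no side force; the pins sit about 0.5 mm off-centre in -y (tool). Shifting by that and going down.

Request:
jog_arm(targets=[[[0.002,-0.0005,0,0,0,0],[0.006,-0.0005,0,0,0,0],[0.01,-0.0005,0,0,0,0],[0.014,-0.0005,0,0,0,0],[0.016,-0.0005,0,0,0,0]]])

```text
time: 11.77
tool_pos: [0.5825, 0.0852, 0.0873]
eef_rot: [[-0.001, -0.997, 0.072], [-0.0, 0.072, 0.997], [-1.0, 0.001, -0.0]]
contact_force: [-0.1, 1.0, -2.5]
finger_gap: 0.386
```

Request:
jog_arm(targets=[[[0.001,0,0,0,0,0],[0.002,0,0,0,0,0],[0.003,0,0,0,0,0],[0.004,0,0,0,0,0],[0.004,0,0,0,0,0]]])

```text
time: 12.18
tool_pos: [0.5829, 0.0853, 0.0842]
eef_rot: [[-0.0, -0.997, 0.072], [0.0, 0.072, 0.997], [-1.0, 0.0, 0.0]]
contact_force: [-0.3, 0.7, -2.8]
finger_gap: 0.387
```

Request:
jog_arm(targets=[[[0.0005,0,0,0,0,0],[0.001,0,0,0,0,0],[0.0015,0,0,0,0,0],[0.002,0,0,0,0,0],[0.002,0,0,0,0,0]]])

```text
time: 12.6
tool_pos: [0.5831, 0.0853, 0.084]
eef_rot: [[0.001, -0.997, 0.072], [-0.0, 0.072, 0.997], [-1.0, -0.001, 0.0]]
contact_force: [-5.7, -0.3, 7.9]
finger_gap: 0.39
```

```bash
python3 look.py w10
```

```text
[0.5831 0.0853 0.084 ] [-5.7385 -0.2938  7.8738] [ 0.1065  1.8353 -0.0571] 12.6
```

View pics/w10.png

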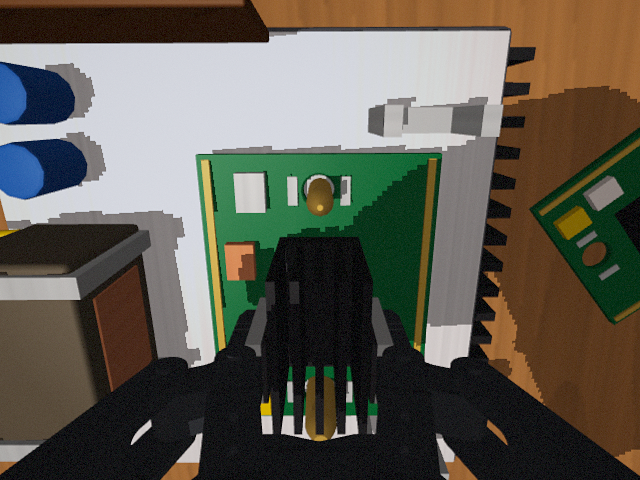

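Contact at TCP z=0.084, just where the board should be home (22 mm offset + 62 mm). Releasing and checking.

Request:
jog_arm(targets=[[[0,0,0,0,0,0],[0,0,0,0,0,0],[0,0,0,0,0,0],[0,0,0,0,0,0],[0,0,0,0,0,0]]], grip=-1)

```text
time: 13.07
tool_pos: [0.5831, 0.0853, 0.0822]
eef_rot: [[0.0, -0.997, 0.072], [-0.0, 0.072, 0.997], [-1.0, -0.0, -0.0]]
contact_force: [-0.6, 0.1, -0.0]
finger_gap: 0.996
```

Request:
jog_arm(targets=[[[-0.01,0,0,0,0,0],[-0.03,0,0,0,0,0],[-0.06,0,0,0,0,0],[-0.09,0,0,0,0,0],[-0.12,0,0,0,0,0]]])

```text
time: 13.48
tool_pos: [0.5828, 0.0851, 0.2045]
eef_rot: [[0.0, -0.997, 0.072], [-0.0, 0.072, 0.997], [-1.0, -0.0, -0.0]]
contact_force: [0.8, 0.7, -0.1]
finger_gap: 1.001
```

```bash
python3 look.py w11
cat > plane.py <<'E'
from h import *
import pickle,sys
np.set_printoptions(precision=4,suppress=True)
p,s=pickle.load(open(sys.argv[1]+'.pkl','rb'))
im=p['image'].astype(int); m=(im[...,1]>im[...,2]+25)&(im[...,1]>im[...,0]+15)&(p['range_z']>0)
m[:, 490:]=0
m=cv2.erode(m.astype(np.uint8),np.ones((5,5)))>0
v,u=np.nonzero(m); W=np.array([px2w(p,a,b,p['range_z'][b,a]) for a,b in zip(u[::7],v[::7])])
W=W[(W[:,2]>.05)&(W[:,2]<.09)]
A=np.c_[W[:,:2]-W[:,:2].mean(0),np.ones(len(W))]; k=np.linalg.lstsq(A,W[:,2],rcond=None)[0]; print(len(W),k,W[:,2].std(),W.mean(0),W.min(0),W.max(0))
E
python3 plane.py w11
```

```text
[0.5828 0.0851 0.2045] [ 0.7785  0.7084 -0.0902] [-0.0094 -0.1762 -0.0182] 13.4833
1151 [ 0.0021 -0.0006  0.0672] 0.0006818514405629155 [0.5741 0.0726 0.0672] [0.5371 0.0199 0.0652] [0.6295 0.1508 0.0693]
```

View pics/w11.png

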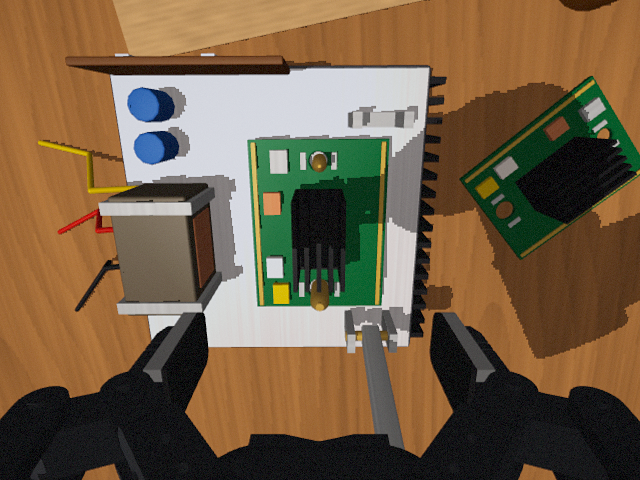

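The board top measures z=0.0672 with tilt <0.3°, both pins stand through the holes at (319,160) and (320,295), and force is zero, so it is home. Now the latch: fitting its angle from the red grip in the scene and top views.

```bash
cat > latch.py <<'E'
from h import *
from scipy.optimize import least_squares
np.set_printoptions(precision=4,suppress=True)
O=np.array([.5830,.0858,0]);a=np.radians(86.1); Y=np.array([np.cos(a),np.sin(a),0]); X=np.array([np.sin(a),-np.cos(a),0])
H=O-.04*X+.085*Y+np.array([0,0,.0785])
def grip(th): return H-Y*.183*np.cos(th)+np.array([0,0,.183*np.sin(th)])
if __name__=='__main__':
    obs=[]
    for n in ['scene','top']:
        p=get_image(n); im=p['image']; cv2.imwrite('pics/lat_%s.png'%n,im)
        hsv=cv2.cvtColor(im,40); m=(((hsv[...,0]<8)|(hsv[...,0]>172))&(hsv[...,1]>170)&(hsv[...,2]>80)).astype(np.uint8)
        c0=w2px(p,grip(1.75)); k,l,st,ce=cv2.connectedComponentsWithStats(m)
        j=min([i for i in range(1,k) if st[i,4]>20],key=lambda i:np.linalg.norm(ce[i]-c0)); print(n,ce[j],st[j],c0)
        obs.append((p,ce[j]))
    f=lambda q:np.concatenate([w2px(p,grip(q[0])+q[1]*X+q[2]*Y)-c for p,c in obs]+[[q[1]*500,q[2]*500]])
    r=least_squares(f,[1.75,0,0]); print(r.x,r.fun,'grip',grip(r.x[0])+r.x[1]*X+r.x[2]*Y,'hinge',H)
E
python3 latch.py
```

```text
scene [437.6377 108.1667] [431 102  14  14 138] [439.216  108.3934]
top [135.2881 220.661 ] [128 214  16  14 177] [132.4954 221.1117]
[1.7223 0.0004 0.0002] [ 0.0838  0.6425 -0.0695  0.4165  0.1862  0.0847] grip [0.5511 0.201  0.2594] hinge [0.5489 0.1733 0.0785]
```

Latch angle ≈1.72; the grip is at about (0.551, 0.201, 0.259).

Request:
jog_arm(targets=[[[-0.035,0,0,0,0,0],[-0.07,0,0,0,0,0],[-0.1,0,0,0,0,0],[-0.115,0,0,0,0,0],[-0.115,0,0,0,0,0]]])

```text
time: 14.05
tool_pos: [0.5841, 0.0852, 0.3212]
eef_rot: [[0.006, -0.997, 0.072], [0.001, 0.072, 0.997], [-1.0, -0.006, 0.002]]
contact_force: [0.3, 0.5, -0.3]
finger_gap: 0.999
```

Run:
```python
from h import *
print(sense()['tool_pos'],delta([.551,.201,.315],Rdown(176.1)))
```

```text
[0.58408732 0.08522057 0.32124808] (array([  6.2,  41.4, 113.1]), array([-0.26,  0.1 ,  0.36]))
```

Request:
jog_arm(targets=[[[0,0.01,0.03,-0.3,0,0],[0,0.022,0.065,-0.3,0,0],[0,0.035,0.1,-0.3,0,0],[0,0.04,0.113,-0.3,0,0],[0,0.04,0.113,-0.3,0,0]]])

```text
time: 14.47
tool_pos: [0.5499, 0.2038, 0.3155]
eef_rot: [[-0.003, -0.998, 0.063], [-0.001, 0.063, 0.998], [-1.0, 0.003, -0.001]]
contact_force: [0.1, -1.1, -0.1]
finger_gap: 1.0
```

```bash
python3 look.py w12
python3 - <<'E'
from h import *
print(delta([.551,.201,.240],Rdown(176.1)))
E
```

```text
[0.5499 0.2038 0.3155] [ 0.1196 -1.057  -0.1321] [-0.056   0.0291  0.0214] 14.4667
(array([75.9, -0.8, -1. ]), array([ 0.21, -0.07, -0.12]))
```

View pics/w12.png

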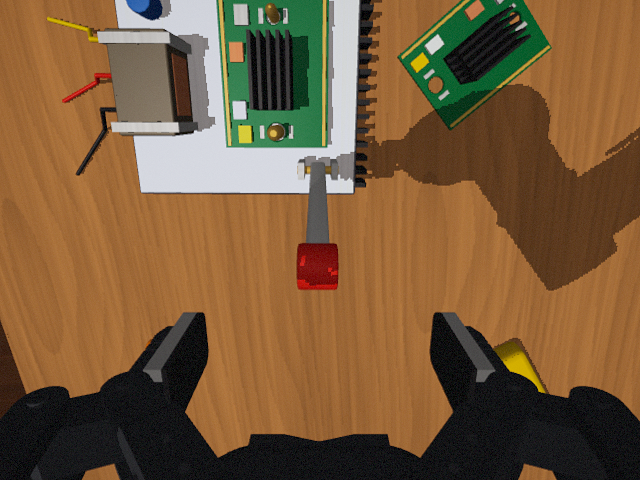

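The red grip is centred between the fingers at (318,266). I'll check its position from this view.

Run:
```python
from h import *
import pickle
p,s=pickle.load(open('w12.pkl','rb'))
w=ray(p,318,266,.262);print(w,s['eef_rot'].T@(w-s['tool_pos'])*1000, px2w(p,318,262))
```

```text
[0.55024396 0.20253835 0.262     ] [53.52201138 -0.61321927 -1.15367941] [0.54990039 0.19714352 0.27011618]
```

Agrees. Descend and pinch.

Request:
jog_arm(targets=[[[0.02,-0.0005,-0.001,0,0,0],[0.045,-0.0005,-0.001,0,0,0],[0.065,-0.0005,-0.001,0,0,0],[0.075,-0.0005,-0.001,0,0,0],[0.075,-0.0005,-0.001,0,0,0]]])

```text
time: 14.93
tool_pos: [0.5506, 0.1984, 0.2394]
eef_rot: [[-0.005, -0.998, 0.068], [-0.003, 0.068, 0.998], [-1.0, 0.005, -0.003]]
contact_force: [-0.3, -0.4, 0.7]
finger_gap: 1.006
```

Request:
jog_arm(targets=[[[0,0,0,0,0,0],[0,0,0,0,0,0],[0,0,0,0,0,0],[0,0,0,0,0,0],[0,0,0,0,0,0]]], grip=1)

```text
time: 15.35
tool_pos: [0.552, 0.2, 0.2431]
eef_rot: [[0.001, -0.998, 0.067], [0.001, 0.067, 0.998], [-1.0, -0.001, 0.001]]
contact_force: [-0.6, 0.0, -0.3]
finger_gap: 0.3
```

Request:
jog_arm(targets=[[[0,0,0,0,0,0],[0,0,0,0,0,0],[0,0,0,0,0,0],[0,0,0,0,0,0],[0,0,0,0,0,0]]])

```text
time: 15.77
tool_pos: [0.5505, 0.2001, 0.2432]
eef_rot: [[-0.001, -0.998, 0.066], [0.001, 0.066, 0.998], [-1.0, 0.001, 0.0]]
contact_force: [-6.7, 0.6, 4.2]
finger_gap: 0.246
```

```bash
python3 look.py w13; python3 latch.py
```

```text
[0.5505 0.2001 0.2432] [-6.6834  0.6346  4.2442] [ 0.2216  2.2402 -0.1098] 15.7667
scene [434.5085 106.8814] [431 102   8  12  59] [439.216  108.3934]
top [139.3966 219.9828] [136 215   8  11  58] [132.4954 221.1117]
[1.6808 0.0003 0.0005] [ 0.7494  2.5369 -0.089   1.4185  0.1641  0.2406] grip [0.5506 0.1938 0.2604] hinge [0.5489 0.1733 0.0785]
```

View pics/w13.png

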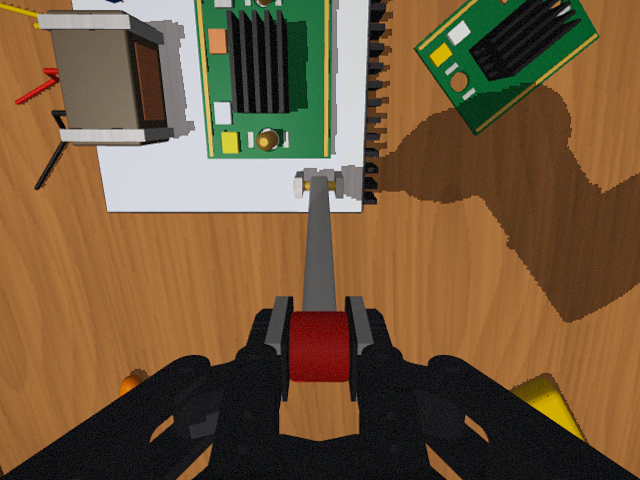

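The grip is pinched between the pads (gap 21 mm). Swinging the bar along its arc.

Request:
jog_arm(targets=[[[-0.002,0,-0.011,0,0,0],[-0.002,0,-0.022,0,0,0],[-0.002,0,-0.036,0,0,0],[-0.001,0,-0.05,0,0,0],[0.002,0,-0.063,0,0,0]]])

```text
time: 16.33
tool_pos: [0.5462, 0.1378, 0.2414]
eef_rot: [[-0.001, -0.998, 0.066], [0.003, 0.066, 0.998], [-1.0, 0.001, 0.003]]
contact_force: [-7.8, 2.6, 5.8]
finger_gap: 0.25
```

Request:
jog_arm(targets=[[[0.003,0,-0.014,0,0,0],[0.012,0,-0.039,0,0,0],[0.025,0,-0.063,0,0,0],[0.041,0,-0.085,0,0,0],[0.054,0,-0.099,0,0,0]]])

```text
time: 16.75
tool_pos: [0.5393, 0.0373, 0.186]
eef_rot: [[-0.001, -0.998, 0.068], [0.002, 0.068, 0.998], [-1.0, 0.002, 0.002]]
contact_force: [-5.3, 3.2, 1.5]
finger_gap: 0.244
```

```bash
python3 look.py w14;  python3 - <<'E'
from latch import *
s=sense(); g=s['tool_pos']+s['eef_rot']@[-.019,0,0]; d=g-H; print(np.linalg.norm([d@Y,d[2]]),np.arctan2(d[2],-(d@Y)),d@X)
E
```

```text
[0.5393 0.0373 0.186 ] [-5.2803  3.2173  1.5099] [1.6722 1.3802 0.0168] 16.75
0.18602095663784163 0.7328043260602888 -0.00030879965247123504
```

View pics/w14.png

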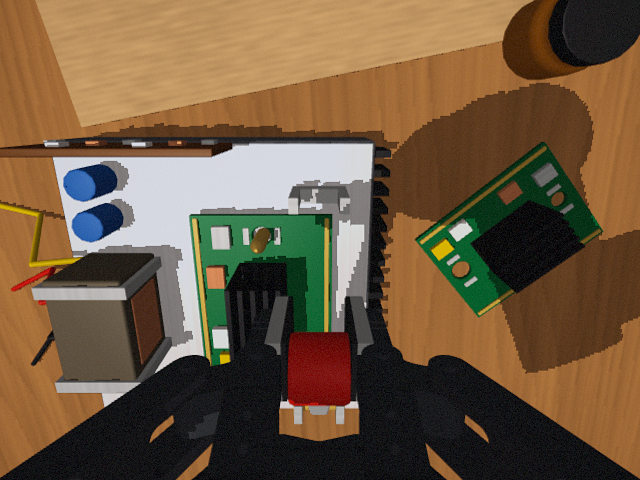

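Request:
jog_arm(targets=[[[0.009,0,-0.008,0,0,0],[0.019,0,-0.015,0,0,0],[0.028,0,-0.021,0,0,0],[0.037,0,-0.027,0,0,0],[0.037,0,-0.027,0,0,0]]])

```text
time: 17.22
tool_pos: [0.5375, 0.0102, 0.1482]
eef_rot: [[-0.003, -0.998, 0.068], [-0.001, 0.068, 0.998], [-1.0, 0.003, -0.001]]
contact_force: [-4.8, -1.8, 2.5]
finger_gap: 0.244
```

Request:
jog_arm(targets=[[[0,0,0,0,0,0],[0,0,0,0,0,0],[0,0,0,0,0,0],[0,0,0,0,0,0],[0,0,0,0,0,0]]], grip=-1)

```text
time: 17.63
tool_pos: [0.5394, 0.0117, 0.1495]
eef_rot: [[0.001, -0.998, 0.067], [0.0, 0.067, 0.998], [-1.0, -0.001, 0.0]]
contact_force: [-0.3, -0.2, 0.0]
finger_gap: 0.938
```

Request:
jog_arm(targets=[[[-0.03,0,0,0,0,0],[-0.06,0,0,0,0,0],[-0.09,0,0,0,0,0],[-0.09,0,0,0,0,0],[-0.09,0,0,0,0,0]]])

```text
time: 18.05
tool_pos: [0.5402, 0.0117, 0.2414]
eef_rot: [[0.005, -0.998, 0.067], [0.001, 0.067, 0.998], [-1.0, -0.005, 0.002]]
contact_force: [0.9, -0.1, -1.5]
finger_gap: 1.002
```

```bash
python3 look.py w15; python3 plane.py w15
python3 - <<'E'
from latch import *
import pickle
p,s=pickle.load(open('w15.pkl','rb'))
for t in (0,.03,.06,.1): print(t,grip(t),w2px(p,grip(t)))
shot('scene','s2'); shot('top','t2')
E
```

```text
[0.5402 0.0117 0.2414] [ 0.9212 -0.1426 -1.455 ] [ 0.0153  0.0636 -0.0201] 18.05
472 [0.0001 0.0001 0.0672] 0.0007058415216826662 [0.58   0.0669 0.0672] [0.5483 0.0199 0.065 ] [0.6293 0.1488 0.0692]
0 [ 0.5364 -0.0093  0.0785] [322.962  192.2071]
0.03 [ 0.5364 -0.0092  0.084 ] [322.9953 193.6083]
0.06 [ 0.5364 -0.0089  0.0895] [323.0287 195.2681]
0.1 [ 0.5365 -0.0083  0.0968] [323.0734 197.9029]
```

View pics/w15.png

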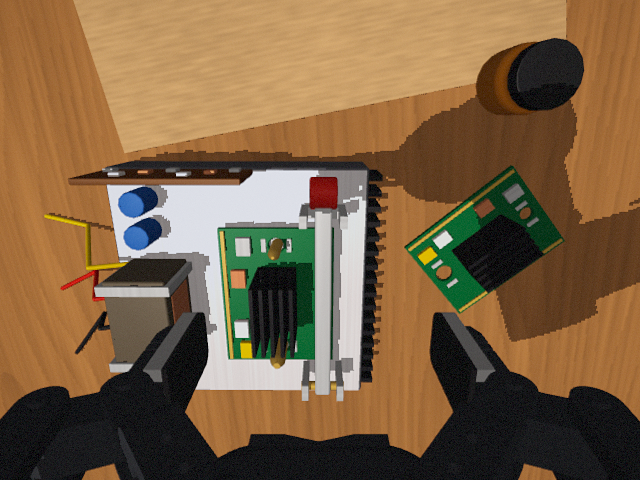

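View pics/s2.png

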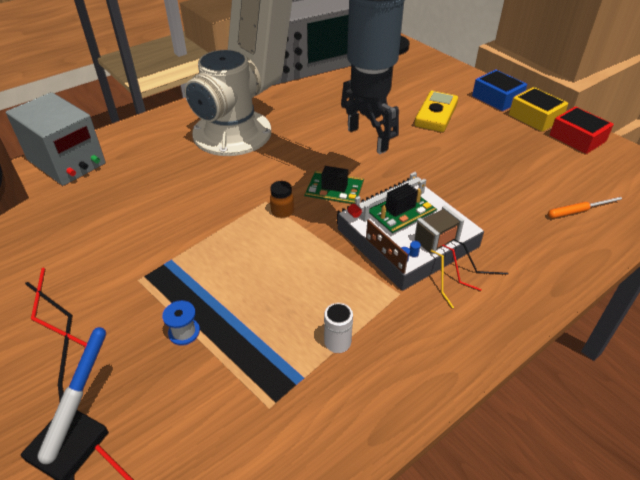

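The bar lies in its fork, with the red grip at (323,193) matching the level prediction of (323,192). The bystanders look unmoved in the scene view. I'll check the bar's slope by depth, and the bystander shift.

Run:
```python
from latch import *
import pickle
p,s=pickle.load(open('w15.pkl','rb'))
for v in (190,193,225,250,280,310,340,370): print(v,px2w(p,323,v))
a=cv2.imread('pics/t2.png');b=cv2.imread('pics/top1.png')
d=cv2.absdiff(a,b).max(2)
for n,(u,v) in dict(cap=(383,146),spool=(489,247),jar=(311,328),boardB=(235,323)).items(): print(n,np.percentile(d[v-30:v+30,u-30:u+30],[50,95,99]))
```

```text
190 [ 0.5362 -0.0132  0.0903]
193 [ 0.5363 -0.011   0.0912]
225 [0.538  0.0158 0.0857]
250 [0.5394 0.037  0.0857]
280 [0.5411 0.0636 0.0855]
310 [0.5428 0.0915 0.0856]
340 [0.5447 0.1208 0.086 ]
370 [0.5467 0.152  0.0859]
cap [ 8. 10. 11.]
spool [ 7. 10. 11.]
jar [ 9. 64. 66.]
boardB [17. 66. 74.]
```

The bar's top face is level at 85.5–86 mm along its length, against 85.5 expected, so the angle is ≈0. The jar-area difference looks like arm shadow, since the jar's scene pixel is still (281,198). Handing in.

Run:
```python
from h import *
p=get_image('scene'); r=tip_of('jar_mid',p)[0]; print(r, r['centre'][0]*640,r['centre'][1]*480)
print(close_job())
```

```text
{'centre': [0.4384, 0.4058], 'p': 0.8} 280.576 194.784
the job is handed in; nothing more can be done
None
```

The green board farthest to the robot's right is refitted on both guide pins, and the latch bar is down in its catch. I handed the job in at about 18 s of the 56 s allowed; it reports no verdict.

I gripped the board by its heatsink and lined it up through its own holes with the wrist camera. It went down with no side force until it made contact at the home height, and then I released it. I pinched the red latch grip, swung the bar to about 0.5 rad and let it drop.

Last checks:
- **Board:** its top face is at 67.2 mm (67 expected), flat to within 0.2°, and both pins show through the holes.
- **Latch bar:** its top face is level at 85.5–86 mm along its length (85.5 expected), lying in the fork.
- **Forces:** the highest reading printed after a move was about 10 N. The gripper is open and clear, touching nothing.
- **Bystanders:** the capacitor and spool are unchanged in the top view. The area around the jar did differ there, which I put down to the arm's shadow, because the jar is still at the same place in the scene view.

No check failed. Early pin estimates from different views disagreed by 2–3 mm, so I relied on the view through the holes instead.

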